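# Dry pass along a cutting line

## Robot

A 6-joint arm with a two-finger parallel gripper is mounted at the origin on the work surface. World frame = base frame: x ahead of the robot, y to its left, z up, the work surface at z = 0. Lengths are in mm, angles in rad, forces in N, time in s.
With the tool pointing down it reaches from about 375 to 925 mm from the base axis. Payload 5.7 kg.
Tool frame: the origin (TCP) lies midway between the tips of the shut fingers; the grasp point (between the pads) lies 19 mm behind it; y points along the fingers, z is the direction in which the jaws open and shut, and the axes are right-handed (so a half turn about y gives the same grasp; the last joint's range is limited). The gripper opens to 88 mm and grips with 3 to 60 N. Pads are 20 mm wide; open, the fingers measure 115 mm over their backs; the gripper's body (75 mm by 178 mm) begins 61 mm behind the grasp point.
Start: joints at [1.184, 0.359, 1.51, -0, 1.272, -0.115], TCP at [161.073, 577.943, 222.623] pointing down, gripper open.
Joint ranges: [-2.97, 2.97], [-1.01, 2.36], [0.21, 2.38], [-0.96, 4.11], [0.2, 2.71], [-2.98, 2.98]. Speed limits (rad/s): [2.39, 2.39, 3.14, 3.14, 3.14, 3.14].

## Interface

Orientations are given as [roll, pitch, yaw] about the fixed x, y, z axes, in that order (R = Rz(yaw) Ry(pitch) Rx(roll)).
In Python, from station import robot gives the robot as it stands.
- The arm moves only by the tool servo_tool, never from a script. Its argument "motion" is a list of rows, each a list of 7 numbers: the opening, from 0 (shut) to 1 (fully open), then the shift along the tool's x, y, z in cm, then the turn, a rotation vector about the tool's x, y, z in degrees. In form: [[claw, x, y, z, ax, ay, az], ...]. A call has 1 to 12 rows; each row shifts and turns the commanded pose from where the row before left it, along the tool's axes as they then stand; what a row does not reach is not made up. A row lasts 1/8 s, in which the tool goes at most 62.5 mm and 10.7 degrees, less where a joint would pass 70% of its speed; a pose out of reach is approached as far as the arm can. A call is refused whole if a number of a shift passes 6.25 or a number of a turn 10.7, either way. A call with a gripper value outside its range is refused whole. The fingers move at their own pace and stop on an object; "grip_force" is the grip in N (left out, the last holds). Time passes only in rows, so rows that do not move let the fingers close. It gives the time, the measured TCP pose, the force and the opening at its end, in the units of the state.
- robot.sense(): the state, without advancing time (a new reading comes with each control period).
- robot.get_image(name): name is "scene" or "top"; returns (picture, depth): 384x512x3 uint8, blue, green, red; 384x512 float32, mm along the optical axis (not along the pixel's ray), 0 where there is no reading.
- robot.camera_model(name): a dict with "fx", "fy", "cx", "cy" (pixels), "R" (3x3) and "t" (3): a world point X has camera coordinates R X + t. Camera axes: x right, y down, z forward; pixel columns grow to the right and rows downward; lengths in mm; the calibration is good to about 2 mm. A picture is of the moment at which its call begins. camera_model takes no time and is no camera call.
- robot.sign_off(): hands the job in, once; it reports no verdict.
The state is a dict: "time_s": time; "qpos": joint angles; "dq": joint speeds; "effort": joint torques, N m; "ee_pos": TCP position; "orientation": TCP orientation; "force": force on the tool from outside, world axes, zero at the start; "ft_torque": the same for the moment, N m; "width": finger opening in mm.
Only numpy, scipy, OpenCV 4.12 (cv2) and the standard library are available. Lean on these libraries where they do the work, as an engineer would, in place of code of your own. Each camera call takes 0.05 s, during which the arm holds its last target.

## Task

Get the clamped panel ready for its cut: push the dark-brown offcut along the panel, without lifting it, until it is at least 3 cm clear of the red line but still flat on the panel. Then make a dry pass: with the fingers pointing down, follow the whole red line from the green dot to the blue square with the middle between your fingertips, about 1 cm above the wood. Never touch the panel or its clamps, and leave everything else where it is.

Things in the scene. Friction and masses are not known exactly. Their poses are not given: they have to be found in the camera images.
- panel: pale wooden panel 300 (x) x 420 (y) x 18 mm, fixed to the bench. Origin: centre of its underside, z up; its top is 18 mm higher. On top, a red line 7 mm wide arches from a green dot (20 mm, +y end) to a blue square (20 mm, -y end), crown to +x. Orange clamps, up to 38 mm above the top, at the +x corners (|y| over 172 mm). Bare beyond the crown: x 60 to 140 mm, |y| under 110 mm
- offcut: dark-brown wooden offcut, 40 x 40 mm and 28 mm tall, about 40 g, loose, lying on the panel over the crown of the red line. Origin: centre of its underside, which rests on the panel's top; z up
- line_0 (a point): point 0 of 0 to 8 on the red line, on the panel's top face, about 39 mm apart: the green start dot's centre; z up
- line_1 (a point): point 1 of 0 to 8 on the red line, on the panel's top face, about 39 mm apart; z up
- line_2 (a point): point 2 of 0 to 8 on the red line, on the panel's top face, about 39 mm apart; z up
- line_3 (a point): point 3 of 0 to 8 on the red line, on the panel's top face, about 39 mm apart; z up
- line_4 (a point): point 4 of 0 to 8 on the red line, on the panel's top face, about 39 mm apart; z up
- line_5 (a point): point 5 of 0 to 8 on the red line, on the panel's top face, about 39 mm apart; z up
- line_6 (a point): point 6 of 0 to 8 on the red line, on the panel's top face, about 39 mm apart; z up
- line_7 (a point): point 7 of 0 to 8 on the red line, on the panel's top face, about 39 mm apart; z up
- line_8 (a point): point 8 of 0 to 8 on the red line, on the panel's top face, about 39 mm apart: the blue finish square's centre; z up
- spare_block: a second offcut, painted white, 30 x 45 x 25 mm, on the panel's near part; leave alone
- pencil: flat yellow carpenter's pencil, about 167 x 14 x 8 mm, lying along y on the panel's near part; leave alone
- square: carpenter's square, dark stock 110 mm, steel blade 150 mm, on the table to the left; leave alone
- glue: yellow glue bottle, 60 mm across, 170 mm tall, on the table to the right; leave alone
- screwdriver: red screwdriver on the table to the right; leave alone
- jar: glass jar with a blue cap, 72 mm across, 85 mm tall, on the table to the left; leave alone
Mind the look-alikes: they are no part of the job. Several things have the shape of the offcut; the one meant has the colours described above.

How it is judged:
By the outcome, as a careful person would: the job done as asked, in the order asked, and still so for the second after the job is handed in, with the robot touching nothing.
It also fails if it takes over 51 s, if anything falls off the work surface, if the arm or the gripper's body presses on something with over 40 N, if the wrist force passes 120 N, or if a joint passes its speed limit or range.

## Working session

There is one attempt and no reset: what is moved stays moved. The work goes in short steps, Python scripts to look and compute and a tool call to move; the robot and the scene stay as the last step left them, time stands still between calls to the robot, and variables do not carry over. Pictures are saved under pics/ and viewed, and the job is handed in when it is done.

Besides the shell and the picture viewer there is one more tool, called after "Call:" as a command line: name --pt "numbers of a row" for each row, then --argument value for the rest. servo_tool: Moves the arm, as the interface text tells. Its arguments: {"type":"object","properties":{"motion":{"type":"array"},"grip_force":{"type":"number"}},"required":["motion"]}

```bash
mkdir -p pics; ls; python3 - <<'E'
from station import robot
import cv2,numpy as np
print(robot.sense())
for n in("scene","top"):
    p,d=robot.get_image(n); cv2.imwrite(f"pics/{n}0.png",p); np.savez(f"pics/{n}0.npz",p=p,d=d); print(robot.camera_model(n))
E
```

```text
pics
{'time_s': 0.0, 'qpos': array([ 1.18389593e+00,  3.59485440e-01,  1.51137942e+00,  2.39986188e-05,
        1.27251330e+00, -1.15103067e-01]), 'dq': array([ 9.44339988e-05, -3.29283505e-04,  1.43691407e-03, -3.49464154e-04,
        8.94885798e-04,  3.86146269e-04]), 'effort': array([-6.44072043e-04, -5.15373909e+01, -2.70732093e+01,  6.77064364e-02,
        3.48113046e-02, -1.62839192e-04]), 'ee_pos': array([160.82585319, 577.35341395, 221.84142195]), 'orientation': array([-1.57256739e+00,  2.27838434e-04, -2.71804609e-01]), 'force': array([ 0.82003236, -0.52401378, -0.50184988]), 'ft_torque': array([0.02491919, 0.05394068, 0.04303182]), 'width': 87.67272004311455}
{'fx': 499.99114238164736, 'fy': 499.99114238164736, 'cx': 252.60611355888784, 'cy': 187.8984138169154, 'R': array([[-0.21135133,  0.97732928, -0.0125735 ],
       [ 0.80906013,  0.16771567, -0.56328781],
       [-0.5484089 , -0.12922435, -0.82616508]]), 't': array([  86.43927733, -378.13714011, 1667.39086919])}
{'fx': 466.295662068057, 'fy': 466.295662068057, 'cx': 256.84701509252017, 'cy': 191.86053708769577, 'R': array([[-0.00517519, -0.99990157, -0.01304115],
       [-0.99825967,  0.00593192, -0.05867226],
       [ 0.05874385,  0.01271481, -0.99819211]]), 't': array([  20.64321012,  500.95151341, 1586.17485011])}
```

View pics/top0.png

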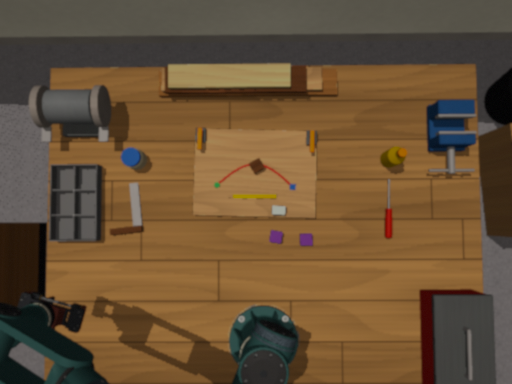

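View pics/scene0.png

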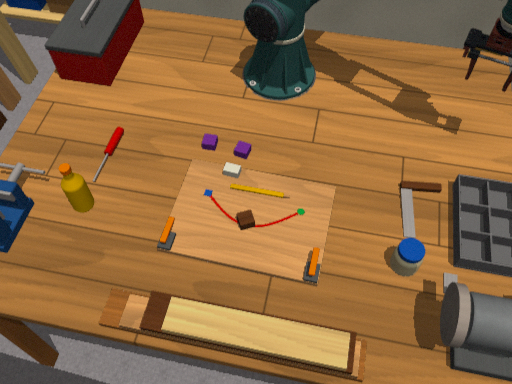

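Top view: the panel spans cols 193–317, rows 129–217. Candidates for the offcut are dark-brown (257,167), white spare (279,211), and purple cubes (277,237) and (306,239). I choose the dark-brown one on the crown; next is a close crop and the measurements.

```bash
cat > h.py <<'E'
import numpy as np,cv2
from station import robot
def ray(n,uv,z):
    c=robot.camera_model(n);R=c['R'];t=c['t']
    uv=np.atleast_2d(uv).astype(float)
    d=np.c_[(uv[:,0]-c['cx'])/c['fx'],(uv[:,1]-c['cy'])/c['fy'],np.ones(len(uv))]@R
    o=-R.T@t
    return o+d*((z-o[2])/d[:,2])[:,None]
def proj(n,X):
    c=robot.camera_model(n);X=np.atleast_2d(X)@c['R'].T+c['t']
    return np.c_[X[:,0]/X[:,2]*c['fx']+c['cx'],X[:,1]/X[:,2]*c['fy']+c['cy']]
def load(f): a=np.load(f); return a['p'],a['d']
def big(m,k=1):
    n,l,s,c=cv2.connectedComponentsWithStats(m.astype(np.uint8))
    o=1+np.argsort(-s[1:,4]); return [(l==i,s[i],c[i]) for i in o[:k]]
E
python3 - <<'E'
from h import *
rois={'top':(190,120,130,105),'scene':(150,150,195,140)}
for n in('top','scene'):
    p,d=load(f'pics/{n}0.npz');x,y,w,h=rois[n]
    cv2.imwrite(f'pics/crop_{n}0.png',cv2.resize(p[y:y+h,x:x+w],None,fx=4,fy=4,interpolation=cv2.INTER_CUBIC)[:600,:800])
    sub=np.zeros(p.shape[:2],bool);sub[y:y+h,x:x+w]=1
    hsv=cv2.cvtColor(p,cv2.COLOR_BGR2HSV);H,S,V=[hsv[...,i].astype(int) for i in range(3)]
    M={'green':(H>45)&(H<85)&(S>90),'blue':(H>100)&(H<128)&(S>100),'red':((H<6)|(H>174))&(S>150)&(V>110),'brown':(V<95)&(S>60)&(H<20),'white':(S<60)&(V>150),'yellow':(H>22)&(H<32)&(S>170),'orange':(H>8)&(H<18)&(S>190)&(V>150)}
    hh={'green':18,'blue':18,'red':18,'brown':46,'white':43,'yellow':26,'orange':50}
    for k,m in M.items():
        for mm,s,c in big(m&sub,2):
            X=ray(n,c,hh[k])[0]; print(n,k,s,c.round(1),X.round(1), 'depth-z', )
E
```

```text
top green [215 183   4   4  15] [216.4 184.6] [526.7 156.6  18. ] depth-z
top blue [291 185   4   4  16] [292.5 186.5] [ 518.5 -104.4   18. ] depth-z
top red [264 166   2   1   2] [264.5 166. ] [589.8  -8.9  18. ] depth-z
top red [273 170   1   1   1] [273. 170.] [575.8 -38.1  18. ] depth-z
top brown [251 160  14  14 128] [257.1 166.4] [585.3  16.3  46. ] depth-z
top brown [315 131   4  15  37] [315.9 137.9] [ 680.9 -183.3   46. ] depth-z
top white [272 205  13   9 101] [278.1 209.3] [440.2 -53.7  43. ] depth-z
top yellow [233 194  43   5 152] [253.6 195.8] [487.   28.9  26. ] depth-z
top orange [310 150   3   2   4] [310.8 150.8] [ 636.7 -165.    50. ] depth-z
top orange [200 128   2   3   3] [200.7 129. ] [713.6 206.8  50. ] depth-z
scene green [297 209   8   6  34] [300.4 211.2] [524.9 156.9  18. ] depth-z
scene blue [204 190   8   6  38] [207.6 192.4] [ 516.9 -103.7   18. ] depth-z
scene red [255 213  42  14  80] [275.8 221. ] [568.3  97.7  18. ] depth-z
scene red [211 195  27  28  70] [222.5 209.4] [562.1 -49.8  18. ] depth-z
scene brown [236 214  19  16 173] [245.3 221.3] [601.7  23.   46. ] depth-z
scene brown [240 268  30   7  30] [254.5 271.1] [734.1  75.6  46. ] depth-z
scene white [223 162  18  12 137] [231.4 167.6] [438.2 -53.8  43. ] depth-z
scene white [205 189   1   1   1] [205. 189.] [ 523.2 -107.1   43. ] depth-z
scene yellow [268 190   3   3   4] [268.8 191. ] [483.2  61.7  26. ] depth-z
scene yellow [262 190   3   3   4] [263.  190.8] [485.6  46.1  26. ] depth-z
scene orange [309 247  11  28 175] [313.7 260.7] [678.9 212.3  50. ] depth-z
scene orange [160 216  15  26 162] [166.6 228.8] [ 667.  -169.2   50. ] depth-z
```

```bash
sleep 0
```

```text
(no output)
```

View pics/crop_top0.png

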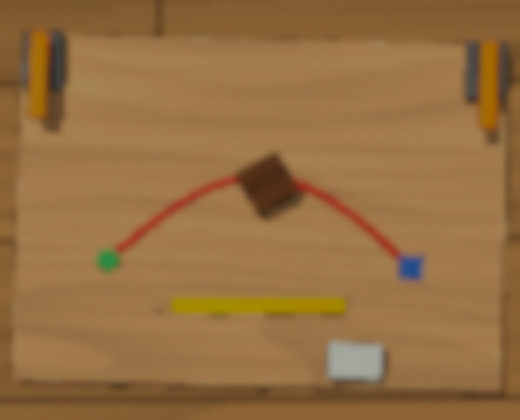

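View pics/crop_scene0.png

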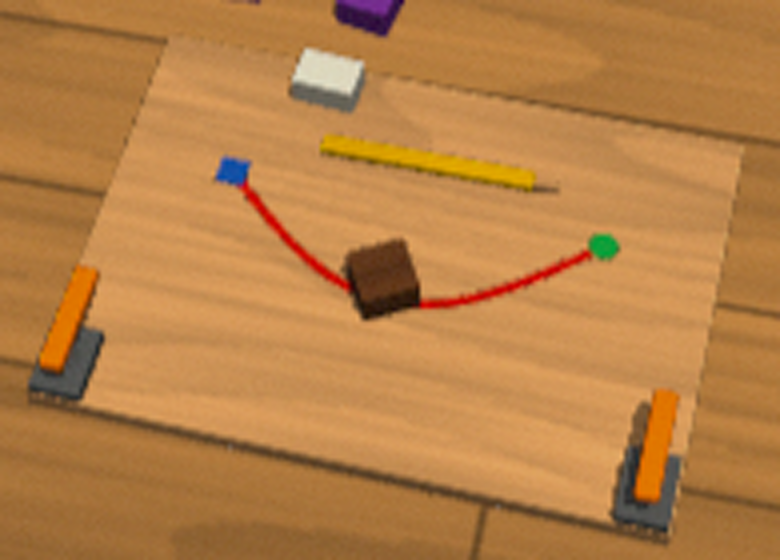

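The crop confirms the choice: the dark-brown cube sits on the arch's crown, rotated, at about (257,166) in the top image. Next I extract the line, the panel corners and the offcut's pose.

```bash
python3 - <<'E'
from h import *
rois={'top':(190,120,130,105),'scene':(150,150,195,140)}
P={}
for n in('top','scene'):
    p,d=load(f'pics/{n}0.npz');x,y,w,h=rois[n]
    c=p[y:y+h,x:x+w].astype(float)
    U=6
    c=cv2.resize(c.astype(np.float32),None,fx=U,fy=U,interpolation=cv2.INTER_CUBIC)
    B,G,R=c[...,0],c[...,1],c[...,2]
    # redness: low G/R on bright
    m=(G/np.maximum(R,1)<0.42)&(R>110)
    m=big(m,2); ys,xs=np.nonzero(m[0][0]|m[1][0])
    uv=np.c_[(xs+.5)/U-.5+x,(ys+.5)/U-.5+y]
    X=ray(n,uv,18)
    bins=np.arange(-90,150,20)
    pr=[]
    for b in bins:
        s=(X[:,1]>b-3)&(X[:,1]<b+3)
        if s.sum()>5: pr.append((int(b),X[s,0].mean().round(1),np.ptp(X[s,0]).round(1)))
    print(n,pr)
    P[n]=X
    # brown
    hsv=cv2.cvtColor(np.clip(c,0,255).astype(np.uint8),cv2.COLOR_BGR2HSV)
    mb=(R<100)&(B<R)&(R>25); 
    mb,s,cc=[q for q in big(mb,4) if abs(q[2][0]/U+x-proj(n,[590,18,40])[0,0])<12][0]
    cnt=max(cv2.findContours(mb.astype(np.uint8),0,2)[0],key=cv2.contourArea)[:,0]
    uvb=np.c_[(cnt[:,0]+.5)/U-.5+x,(cnt[:,1]+.5)/U-.5+y]
    for z in (46,):
        r=cv2.minAreaRect(ray(n,uvb,z)[:,:2].astype(np.float32)); print(n,'brown',z,r)
    # depth in panel & offcut
    for q in ([620,20,18],[480,100,18],[590,16,46]):
        u,v=proj(n,q)[0]; dd=d[int(round(v))-1:int(round(v))+2,int(round(u))-1:int(round(u))+2]; dd=np.median(dd)
        cm=robot.camera_model(n); Xc=np.array([(round(u)-cm['cx'])/cm['fx'],(round(v)-cm['cy'])/cm['fy'],1])*dd
        print(n,'depth pt',q,(cm['R'].T@(Xc-cm['t'])).round(1))
for n,cs in {'top':[(195.2,128.8),(317,131),(316,218),(193,215)]}.items(): print(ray(n,cs,18).round(0))
print(ray('scene',[(150+742/4,150+148/4),(150+168/4,150+38/4)],18).round(0))
np.savez('pics/line.npz',**P)
E
```

```text
top [(-90, np.float64(533.1), np.float64(5.2)), (-70, np.float64(550.2), np.float64(6.9)), (-50, np.float64(567.0), np.float64(5.2)), (-30, np.float64(580.1), np.float64(5.8)), (-10, np.float64(588.9), np.float64(5.8)), (90, np.float64(576.8), np.float64(5.7))]
top brown 46 ((585.447021484375, 16.66387176513672), (44.19963073730469, 38.089656829833984), 29.26742172241211)
top depth pt [620, 20, 18] [621.2  20.1  17.4]
top depth pt [480, 100, 18] [480.4  99.7  16.3]
top depth pt [590, 16, 46] [589.8  16.4  48.3]
scene [(-90, np.float64(529.4), np.float64(15.3)), (-70, np.float64(548.1), np.float64(12.7)), (-50, np.float64(564.4), np.float64(11.8)), (-30, np.float64(578.0), np.float64(11.6)), (-10, np.float64(587.9), np.float64(9.4)), (50, np.float64(592.7), np.float64(8.5)), (70, np.float64(586.2), np.float64(9.5)), (90, np.float64(575.6), np.float64(11.1)), (110, np.float64(562.4), np.float64(11.7)), (130, np.float64(547.1), np.float64(12.8))]
scene brown 46 ((597.5563354492188, 21.086727142333984), (49.980289459228516, 43.32157516479492), 28.142780303955078)
scene depth pt [620, 20, 18] [619.5  20.   19.4]
scene depth pt [480, 100, 18] [486.4 102.   28.1]
scene depth pt [590, 16, 46] [592.   17.3  49.9]
[[ 721.  230.   18.]
 [ 710. -191.   18.]
 [ 410. -183.   18.]
 [ 423.  237.   18.]]
[[ 427.  240.   18.]
 [ 415. -178.   18.]]
```

Call:
servo_tool --pt "0.2 4.3 0 -3.8 0 0 0" --pt "0.2 4.3 0 -3.8 0 0 0" --pt "0.2 4.3 0 -3.8 0 0 0" --pt "0.2 4.3 0 -3.8 0 0 0" --pt "0.2 4.3 0 -3.8 0 0 0" --pt "0.2 4.3 0 -3.8 0 0 0" --pt "0.2 4.3 0 -3.8 0 0 0" --pt "0.2 4.3 0 -3.8 0 0 0" --pt "0.2 4.3 0 -3.8 0 0 0" --pt "0.2 4.3 0 -3.8 0 0 0" --pt "0.2 4.3 0 -3.8 0 0 0" --pt "0.2 4.3 0 -3.8 0 0 0"

```text
time_s: 1.6
ee_pos: [536.3, -1.6, 222.4]
orientation: [-1.571, 0.0, -0.272]
force: [0.3, 0.3, 0.0]
width: 17.5
```

Call:
servo_tool --pt "0.2 0 0 0 0 -9 0" --pt "0.2 0 0 0 0 -9 0" --pt "0.2 0 0 0 0 -9 0" --pt "0.2 0 0 0 0 -9 0" --pt "0.2 0 0 0 0 -8.6 0" --pt "0.2 0 0 0 0 0 0" --pt "0.2 0 0 0 0 0 0"

```text
time_s: 2.48
ee_pos: [535.5, 0.2, 222.5]
orientation: [-1.571, 0.0, 0.504]
force: [-0.0, -0.6, -0.0]
width: 17.4
```

```bash
cat > to.py <<'E'
import sys
from h import *
s=robot.sense();p=s['ee_pos'];yaw=s['orientation'][2]
print(s['time_s'],p.round(1),np.degrees(s['orientation']).round(2),s['force'].round(1),s['width'],s['qpos'].round(2))
if len(sys.argv)>3:
    d=np.array([float(a) for a in sys.argv[1:4]])-p
    c,sn=np.cos(yaw),np.sin(yaw)
    print('tool shift cm', np.round([ (d[0]*c+d[1]*sn)/10,-d[2]/10,(-d[0]*sn+d[1]*c)/10],2))
E
python3 to.py 538.6 -8.8 130
```

```text
2.475 [5.355e+02 2.000e-01 2.225e+02] [-8.999e+01  3.000e-02  2.886e+01] [-0.  -0.6 -0. ] 17.429040948776024 [-0.13  0.27  1.65 -0.    1.23 -2.2 ]
tool shift cm [-0.16  9.25 -0.93]
```

Call:
servo_tool --pt "0.2 -0.2 4 -0.9 0 0 0" --pt "0.2 0 4 0 0 0 0" --pt "0.2 0 4 0 0 0 0" --pt "0.2 0 3 0 0 0 0" --pt "0.2 0 1.5 0 0 0 0" --pt "0.2 0 0 0 0 0 0" --pt "0.2 0 0 0 0 0 0"

```text
time_s: 3.35
ee_pos: [539.3, -8.8, 58.7]
orientation: [-1.572, -0.001, 0.506]
force: [0.6, 0.2, 0.2]
width: 18.1
```

```bash
python3 to.py 538.6 -8.8 30; python3 - <<'E'
from h import *
p,d=robot.get_image('scene');x,y,w,h=150,100,195,150
cv2.imwrite('pics/s1.png',cv2.resize(p[y:y+h,x:x+w],None,fx=4,fy=4,interpolation=cv2.INTER_CUBIC))
E
```

```text
3.35 [539.3  -8.8  58.7] [-9.007e+01 -8.000e-02  2.900e+01] [0.6 0.2 0.2] 18.054736478787955 [-0.14  0.48  1.81 -0.    0.85 -2.22]
tool shift cm [-0.06  2.87  0.04]
```

View pics/s1.png

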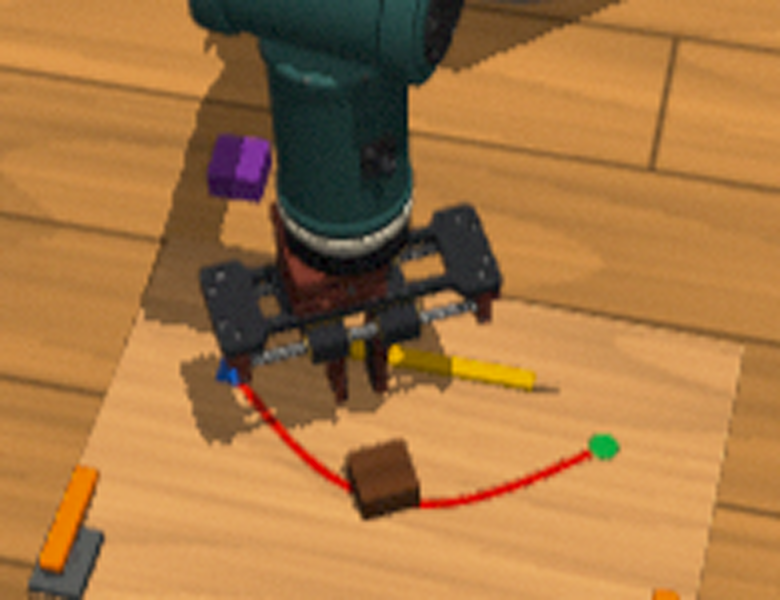

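The crop shows two fingertips at (340,400) and (378,388), squared up to the cube's near face at (383,480). Descending to z≈30 and pushing.

Call:
servo_tool --pt "0.2 0 1.5 0 0 0 0" --pt "0.2 0 1.0 0 0 0 0" --pt "0.2 0 0.4 0 0 0 0" --pt "0.2 0 0 0 0 0 0" --pt "0.2 1 0 0 0 0 0" --pt "0.2 0.7 0 0 0 0 0" --pt "0.2 0.5 0 0 0 0 0" --pt "0.2 0.5 0 0 0 0 0" --pt "0.2 0.5 0 0 0 0 0" --pt "0.2 0.5 0 0 0 0 0" --pt "0.2 0.5 0 0 0 0 0" --pt "0.2 0 0 0 0 0 0"

```text
time_s: 4.9
ee_pos: [575.6, 11.8, 28.7]
orientation: [-1.571, -0.0, 0.507]
force: [-0.1, 1.0, 0.1]
width: 17.7
```

```bash
python3 to.py 643.5 49.4 30; python3 - <<'E'
from h import *
p,d=robot.get_image('scene');x,y,w,h=150,100,195,150
cv2.imwrite('pics/s2.png',cv2.resize(p[y:y+h,x:x+w],None,fx=4,fy=4,interpolation=cv2.INTER_CUBIC))
E
```

```text
4.9 [575.6  11.8  28.7] [-9.002e+01 -2.000e-02  2.904e+01] [-0.1  1.   0.1] 17.656756533051013 [-0.1   0.56  1.75 -0.    0.84 -2.18]
tool shift cm [ 7.77 -0.13 -0.01]
```

View pics/s2.png

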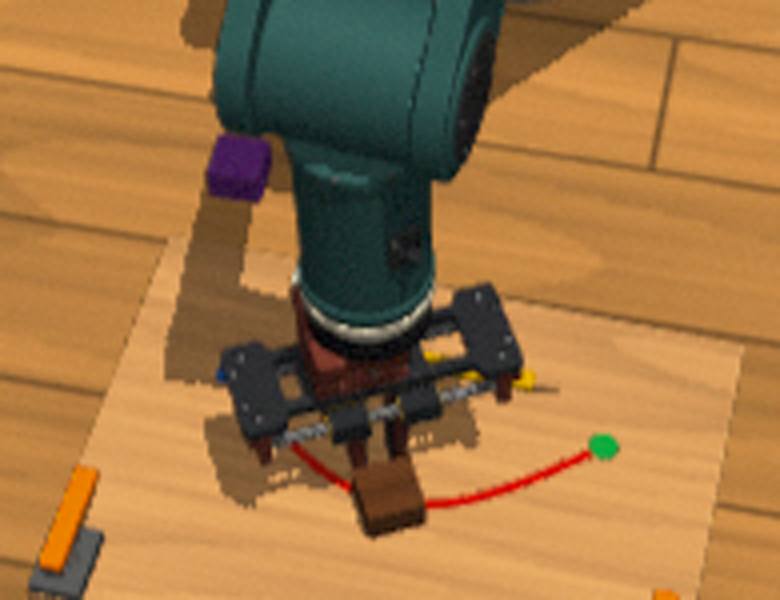

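The cube has moved from (383,480) to about (390,497) in the crop, square on the fingers and flat. I'll keep pushing.

Call:
servo_tool --pt "0.2 0.6 -0.1 0 0 0 0" --pt "0.2 0.8 0 0 0 0 0" --pt "0.2 0.8 0 0 0 0 0" --pt "0.2 0.8 0 0 0 0 0" --pt "0.2 0.6 0 0 0 0 0" --pt "0.2 0.5 0 0 0 0 0" --pt "0.2 0 0 0 0 0 0"

```text
time_s: 5.82
ee_pos: [611.3, 31.7, 29.7]
orientation: [-1.571, -0.0, 0.507]
force: [0.3, 1.1, -0.3]
width: 17.6
```

```bash
python3 to.py 643.5 49.4 30; python3 - <<'E'
from h import *
p,d=robot.get_image('scene');x,y,w,h=150,140,195,150
cv2.imwrite('pics/s3.png',cv2.resize(p[y:y+h,x:x+w],None,fx=4,fy=4,interpolation=cv2.INTER_CUBIC))
E
```

```text
5.825 [611.3  31.7  29.7] [-9.001e+01 -1.000e-02  2.904e+01] [ 0.3  1.1 -0.3] 17.58686407840209 [-0.06  0.6   1.66 -0.    0.89 -2.14]
tool shift cm [ 3.67 -0.03 -0.02]
```

View pics/s3.png

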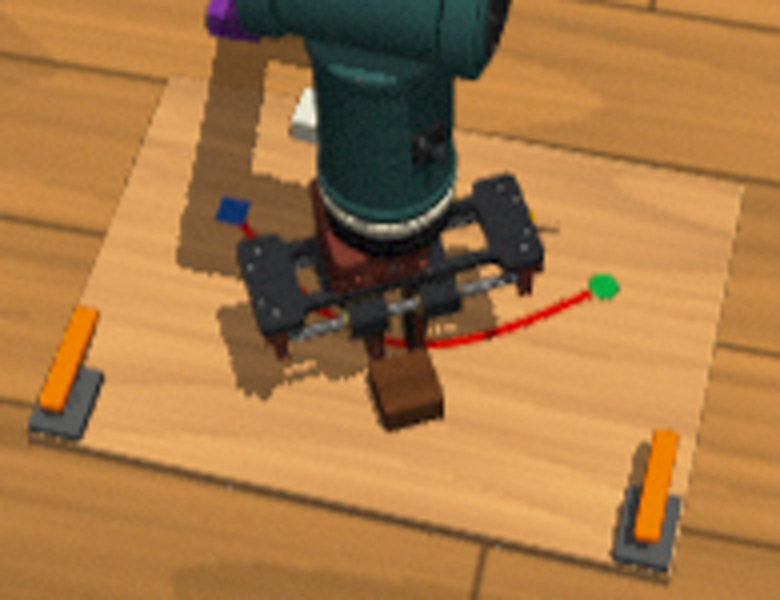

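The cube is now past the line, at about (405,390) in the crop, still square. Finishing the push and backing off.

Call:
servo_tool --pt "0.2 0.5 0 0 0 0 0" --pt "0.2 0.8 0 0 0 0 0" --pt "0.2 0.8 0 0 0 0 0" --pt "0.2 0.7 0 0 0 0 0" --pt "0.2 0.5 0 0 0 0 0" --pt "0.2 0.3 0 0 0 0 0" --pt "0.2 0.1 0 0 0 0 0" --pt "0.2 0 0 0 0 0 0" --pt "0.2 -1 0 0 0 0 0" --pt "0.2 -1.5 0 0 0 0 0" --pt "0 0 -3 0 0 0 0" --pt "0 0 -3 0 0 0 0"

```text
time_s: 7.38
ee_pos: [619.4, 36.7, 89.8]
orientation: [-1.57, 0.002, 0.506]
force: [0.6, -0.2, 0.2]
width: 1.2
```

Call:
servo_tool --pt "0 -3 -4 4 0 0 0" --pt "0 -3 0 4 0 0 0" --pt "0 -3 0 4 0 0 0" --pt "0 -3 0 4 0 0 0" --pt "0 -3 0 4 0 0 0" --pt "0 -3 0 4 0 0 0" --pt "0 0 0 0 0 0 0" --pt "0 0 0 0 0 0 0"

```text
time_s: 8.38
ee_pos: [348.9, 159.2, 129.0]
orientation: [-1.571, -0.001, 0.507]
force: [0.6, 0.1, 0.6]
width: 0.6
```

```bash
python3 to.py; python3 - <<'E'
from h import *
for n,(x,y,w,h) in {'top':(190,120,130,105),'scene':(150,150,195,140)}.items():
    p,d=robot.get_image(n);np.savez(f'pics/{n}4.npz',p=p,d=d)
    cv2.imwrite(f'pics/{n}4.png',cv2.resize(p[y:y+h,x:x+w],None,fx=4,fy=4,interpolation=cv2.INTER_CUBIC))
E
```

```text
8.375 [348.9 159.2 129. ] [-9.004e+01 -7.000e-02  2.905e+01] [0.6 0.1 0.6] 0.5662725531448871 [ 0.25  0.18  2.07 -0.    0.9  -1.83]
```

View pics/top4.png

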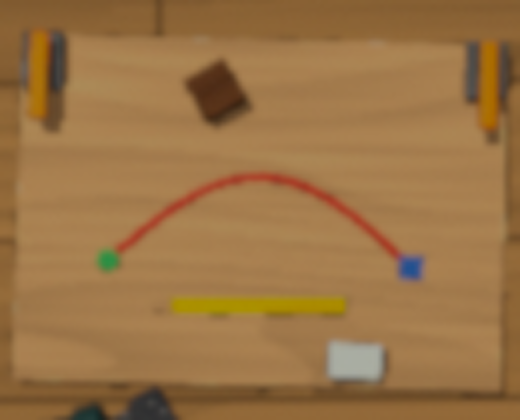

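View pics/scene4.png

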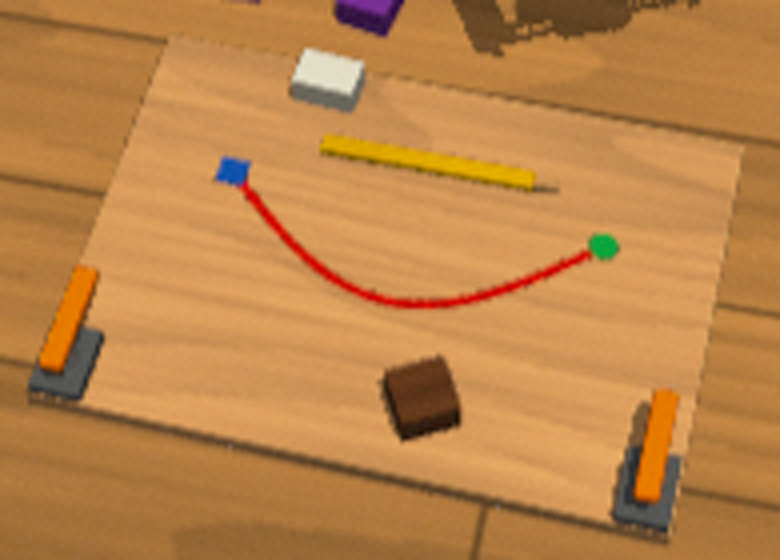

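The line is fully visible now, and the offcut lies flat around (217,92) in the top crop, well clear. Pencil and white block are unmoved. Next: measure the whole line and the clearance.

```bash
python3 - <<'E'
from h import *
rois={'top':(190,120,130,105),'scene':(150,150,195,140)}
F={}
ends={}
for n in('top','scene'):
    p,d=load(f'pics/{n}4.npz');x,y,w,h=rois[n];U=6
    c=cv2.resize(p[y:y+h,x:x+w].astype(np.float32),None,fx=U,fy=U,interpolation=cv2.INTER_CUBIC)
    B,G,R=c[...,0],c[...,1],c[...,2]
    cv=lambda xs,ys:np.c_[(xs+.5)/U-.5+x,(ys+.5)/U-.5+y]
    def pts(m): ys,xs=np.nonzero(big(m)[0][0]); return ray(n,cv(xs,ys),18)
    r=pts((G/np.maximum(R,1)<0.42)&(R>110))
    g=pts((G>R*1.3)&(G>B*1.2)&(G>70)).mean(0); b=pts((B>R*1.3)&(B>G*1.15)&(B>90)).mean(0)
    # column-wise mean
    ys=np.arange(-90,141,10); xs=[]
    for q in ys:
        s=abs(r[:,1]-q)<2.5; xs.append((r[s,0].min()+r[s,0].max())/2 if s.sum()>4 else np.nan)
    F[n]=np.array(xs); ends[n]=(g,b); print(n,g.round(1),b.round(1))
    mb=(R<100)&(B<R)&(R>25)
    u0=proj(n,[665,60,40])[0]
    mb=[q for q in big(mb,5) if np.hypot(q[2][0]/U+x-u0[0],q[2][1]/U+y-u0[1])<14][0][0]
    cnt=max(cv2.findContours(mb.astype(np.uint8),0,2)[0],key=cv2.contourArea)[:,0].astype(float)
    X46=ray(n,cv(cnt[:,0],cnt[:,1]),46); print(n,'brown',cv2.minAreaRect(X46[:,:2].astype(np.float32)),'bottom near edge min x@18',ray(n,cv(cnt[:,0],cnt[:,1]),18)[:,0].min())
print(np.c_[ys,F['top'].round(1),F['scene'].round(1)])
from scipy.interpolate import UnivariateSpline
g=(ends['top'][0]+ends['scene'][0])/2;b=(ends['top'][1]+ends['scene'][1])/2
Y=np.r_[b[1],ys,g[1]];X=np.r_[b[0],(F['top']+F['scene'])/2,g[0]]
ok=~np.isnan(X);Y=Y[ok];X=X[ok]
sp=UnivariateSpline(Y,X,k=4,s=len(Y)*0.5); print('res',(sp(Y)-X).round(1))
t=np.linspace(g[1],b[1],2000);L=np.r_[0,np.cumsum(np.hypot(np.diff(t),np.diff(sp(t))))];print('len',L[-1])
yy=np.interp(np.linspace(0,L[-1],25),L,t);W=np.c_[sp(yy),yy];np.save('W.npy',W);print(W.round(1)[::3])
E
```

```text
top [526.6 156.2  18. ] [ 518.6 -103.5   18. ]
top brown ((664.6098022460938, 60.05415725708008), (44.08905029296875, 37.8398551940918), 29.15913963317871) bottom near edge min x@18 644.1958487200175
scene [524.5 156.9  18. ] [ 516.5 -103.5   18. ]
scene brown ((676.8886108398438, 64.08819580078125), (47.24420166015625, 42.98728561401367), 27.579341888427734) bottom near edge min x@18 638.3374805257321
[[-90.    nan 529.2]
 [-80.    nan 538.3]
 [-70.    nan 548. ]
 [-60.    nan 556.3]
 [-50.  567.9 564.3]
 [-40.  574.  571.8]
 [-30.  580.4 577.8]
 [-20.  585.7 583.6]
 [-10.  590.  587.9]
 [  0.  593.6 591.3]
 [ 10.  595.9 594.1]
 [ 20.  597.1 595.4]
 [ 30.  597.5 595.7]
 [ 40.    nan 594.5]
 [ 50.    nan 592.6]
 [ 60.    nan 590. ]
 [ 70.    nan 586.1]
 [ 80.    nan 581.1]
 [ 90.    nan 575.4]
 [100.    nan 569.4]
 [110.    nan 562.4]
 [120.    nan 554.5]
 [130.    nan 547.1]
 [140.    nan 538.6]]
res [ 0.  -0.1  0.1  0.1 -0.1  0.   0.  -0.1  0.   0.  -0. ]
len 308.06278276913406
[[ 525.5  156.6]
 [ 551.   127.8]
 [ 574.    96.8]
 [ 590.9   62.4]
 [ 596.6   24.5]
 [ 587.9  -12.8]
 [ 568.8  -46.1]
 [ 544.4  -75.9]
 [ 517.5 -103.5]]
```

Call:
servo_tool --pt "0 3 0 -2 0 9.7 0" --pt "0 4 0 0 0 9.7 0" --pt "0 4 0 0 0 9.6 0" --pt "0 3 0 0 0 0 0" --pt "0 0 0 0 0 0 0" --pt "0 0 0 0 0 0 0"

```text
time_s: 9.22
ee_pos: [490.8, 175.8, 128.1]
orientation: [-1.571, 0.002, -0.0]
force: [-0.1, 0.2, -0.4]
width: 0.4
```

```bash
python3 - <<'E'
from h import *
from scipy.interpolate import UnivariateSpline
ys=np.arange(-90,141,10.)
xs=np.array([529.2,538.3,548,556.3,564.3,571.8,577.8,583.6,587.9,591.3,594.1,595.4,595.7,594.5,592.6,590,586.1,581.1,575.4,569.4,562.4,554.5,547.1,538.6])+1.
Y=np.r_[-103.5,ys,156.6];X=np.r_[517.5,xs,525.5]
sp=UnivariateSpline(Y,X,k=4,s=len(Y)*.3);print('res',(sp(Y)-X).round(1))
t=np.linspace(156.6,-103.5,3000);L=np.r_[0,np.cumsum(np.hypot(np.diff(t),np.diff(sp(t))))];print(L[-1])
yy=np.interp(np.linspace(0,L[-1],25),L,t);W=np.c_[sp(yy),yy];np.save('W.npy',W);print(W.round(1)[::3])
# offcut clearance
c=np.array([665.6,61.]);a=np.radians(29.2);e=np.array([[np.cos(a),np.sin(a)],[-np.sin(a),np.cos(a)]])
q=np.array([c+20*(u*e[0]+v*e[1]) for u in np.linspace(-1,1,21) for v in np.linspace(-1,1,21)])
l=np.c_[sp(t),t];print('clear',np.linalg.norm(q[:,None]-l[None,::10],axis=2).min()-3.5, q.max(0))
E
python3 to.py 525.5 156.6 60
```

```text
res [-0.3  0.1  0.4 -0.2  0.1  0.  -0.3  0.1 -0.2  0.   0.1 -0.2 -0.2 -0.2
  0.2  0.2 -0.  -0.   0.2  0.3 -0.1 -0.2  0.2 -0.4 -0.1  0.2]
307.415744338066
[[ 525.7  156.6]
 [ 550.2  126.9]
 [ 572.9   96. ]
 [ 590.3   61.8]
 [ 596.5   24.1]
 [ 587.7  -13. ]
 [ 568.2  -46.1]
 [ 543.7  -75.7]
 [ 517.2 -103.5]]
clear 44.35806286524428 [692.81563473  88.21563473]
9.225 [490.8 175.8 128.1] [-9.003e+01  1.200e-01 -2.000e-02] [-0.1  0.2 -0.4] 0.36407141981401653 [ 0.21  0.36  1.79 -0.    1.   -1.36]
tool shift cm [ 3.47  6.81 -1.92]
```

The offcut clears the line by about 44 mm and the line's length is 307 mm (8×39 expected). Approaching above the green dot.

Call:
servo_tool --pt "0 1.5 2 -1 0 0 0" --pt "0 2 3 -0.9 0 0 0" --pt "0 0 1.8 0 0 0 0" --pt "0 0 0 0 0 0 0" --pt "0 0 0 0 0 0 0"

```text
time_s: 9.85
ee_pos: [526.1, 157.5, 61.3]
orientation: [-1.571, 0.0, 0.001]
force: [-0.7, -0.2, -0.4]
width: 0.6
```

```bash
python3 to.py 525.6 156.6 28; cat > plan.py <<'E'
from h import *
import sys
W=np.load('W.npy');i,j=int(sys.argv[1]),int(sys.argv[2])
s=robot.sense();p=s['ee_pos'];o=s['orientation'];c,sn=np.cos(o[2]),np.sin(o[2])
print(p.round(1),np.degrees(o).round(2),'offset from W',(p[:2]-W[i]).round(1),s['time_s'])
q=p[:2].copy();z=p[2]
for k in range(i+1,j+1):
    d=W[k]-q;a=np.round([(d[0]*c+d[1]*sn)/10,(-d[0]*sn+d[1]*c)/10],1)
    q+=10*np.array([a[0]*c-a[1]*sn,a[0]*sn+a[1]*c]);print(k,a.tolist())
E
python3 plan.py 0 24
```

```text
9.85 [526.1 157.5  61.3] [-9.e+01  1.e-02  4.e-02] [-0.7 -0.2 -0.4] 0.6042993877037153 [ 0.17  0.48  1.78 -0.    0.87 -1.41]
tool shift cm [-0.05  3.33 -0.09]
[526.1 157.5  61.3] [-9.e+01  1.e-02  4.e-02] offset from W [0.4 0.9] 9.85
1 [0.8, -1.1]
2 [0.8, -1.0]
3 [0.8, -1.0]
4 [0.8, -1.0]
5 [0.8, -1.0]
6 [0.7, -1.1]
7 [0.6, -1.0]
8 [0.6, -1.2]
9 [0.5, -1.2]
10 [0.4, -1.2]
11 [0.2, -1.3]
12 [0.0, -1.2]
13 [-0.1, -1.3]
14 [-0.3, -1.3]
15 [-0.5, -1.2]
16 [-0.5, -1.1]
17 [-0.7, -1.1]
18 [-0.7, -1.1]
19 [-0.8, -1.0]
20 [-0.8, -1.0]
21 [-0.9, -0.9]
22 [-0.8, -1.0]
23 [-0.9, -0.9]
24 [-0.9, -0.9]
```

Call:
servo_tool --pt "0 0 1.5 -0.1 0 0 0" --pt "0 0 1.2 0 0 0 0" --pt "0 0 0.6 0 0 0 0" --pt "0 0 0 0 0 0 0" --pt "0 0 0 0 0 0 0"

```text
time_s: 10.48
ee_pos: [526.9, 156.5, 27.7]
orientation: [-1.571, -0.0, 0.0]
force: [0.0, 0.2, 0.3]
width: 0.9
```

```bash
python3 plan.py 0 8; python3 - <<'E'
from h import *
for n,(x,y,w,h) in {'scene':(220,140,130,110)}.items():
    p,d=robot.get_image(n)
    cv2.imwrite(f'pics/{n}5.png',cv2.resize(p[y:y+h,x:x+w],None,fx=5,fy=5,interpolation=cv2.INTER_CUBIC))
print(proj('scene',robot.sense()['ee_pos']))
E
```

```text
[526.9 156.5  27.7] [-9.e+01 -0.e+00  3.e-02] offset from W [ 1.2 -0.1] 10.475
1 [0.7, -1.0]
2 [0.8, -1.0]
3 [0.8, -1.0]
4 [0.8, -1.0]
5 [0.8, -1.0]
6 [0.7, -1.1]
7 [0.7, -1.0]
8 [0.5, -1.2]
[[300.41054931 209.93073603]]
```

View pics/scene5.png

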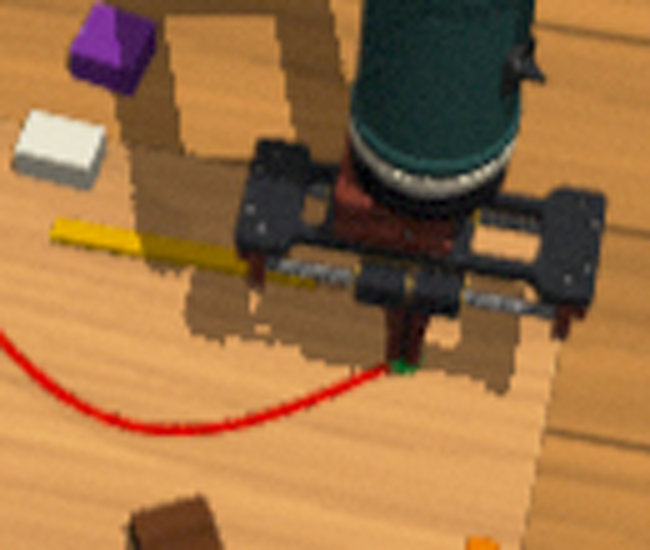

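The tips are over the green dot (crop 402,360), matching the projected TCP. Starting the dry pass.

Call:
servo_tool --pt "0 0.7 0 -1.0 0 0 0" --pt "0 0.8 0 -1.0 0 0 0" --pt "0 0.8 0 -1.0 0 0 0" --pt "0 0.8 0 -1.0 0 0 0" --pt "0 0.8 0 -1.0 0 0 0" --pt "0 0.7 0 -1.1 0 0 0" --pt "0 0.7 0 -1.0 0 0 0" --pt "0 0.5 0 -1.2 0 0 0" --pt "0 0 0 0 0 0 0"

```text
time_s: 11.65
ee_pos: [585.3, 72.5, 27.7]
orientation: [-1.571, -0.0, -0.001]
force: [-0.6, -0.0, -0.6]
width: 0.7
```

```bash
python3 plan.py 8 16
```

```text
[585.3  72.5  27.7] [-9.001e+01 -1.000e-02 -4.000e-02] offset from W [-0.2 -1.1] 11.65
9 [0.5, -1.1]
10 [0.4, -1.2]
11 [0.2, -1.3]
12 [0.0, -1.2]
13 [-0.1, -1.3]
14 [-0.3, -1.3]
15 [-0.5, -1.2]
16 [-0.5, -1.1]
```

Call:
servo_tool --pt "0 0.5 0 -1.1 0 0 0" --pt "0 0.4 0 -1.2 0 0 0" --pt "0 0.2 0 -1.3 0 0 0" --pt "0 0 0 -1.2 0 0 0" --pt "0 -0.1 0 -1.3 0 0 0" --pt "0 -0.3 0 -1.3 0 0 0" --pt "0 -0.5 0 -1.2 0 0 0" --pt "0 -0.5 0 -1.1 0 0 0" --pt "0 0 0 0 0 0 0"

```text
time_s: 12.78
ee_pos: [581.2, -24.3, 27.7]
orientation: [-1.571, 0.001, -0.001]
force: [0.1, -0.4, 0.1]
width: 0.5
```

```bash
python3 plan.py 16 24
```

```text
[581.2 -24.3  27.7] [-9.e+01  3.e-02 -4.e-02] offset from W [-0.9  0.2] 12.775
17 [-0.6, -1.1]
18 [-0.7, -1.1]
19 [-0.8, -1.0]
20 [-0.8, -1.0]
21 [-0.8, -0.9]
22 [-0.9, -1.0]
23 [-0.9, -0.9]
24 [-0.9, -0.9]
```

Call:
servo_tool --pt "0 -0.6 0 -1.1 0 0 0" --pt "0 -0.7 0 -1.1 0 0 0" --pt "0 -0.8 0 -1.0 0 0 0" --pt "0 -0.8 0 -1.0 0 0 0" --pt "0 -0.8 0 -0.9 0 0 0" --pt "0 -0.9 0 -1.0 0 0 0" --pt "0 -0.9 0 -0.9 0 0 0" --pt "0 -0.9 0 -0.9 0 0 0" --pt "0 0 0 0 0 0 0" --pt "0 0 0 0 0 0 0"

```text
time_s: 14.02
ee_pos: [518.2, -102.6, 27.8]
orientation: [-1.571, -0.0, 0.0]
force: [-0.1, 0.1, -0.1]
width: 0.7
```

```bash
python3 plan.py 24 24; python3 - <<'E'
from h import *
for n,(x,y,w,h) in {'scene':(170,120,150,120)}.items():
    p,d=robot.get_image(n)
    cv2.imwrite(f'pics/{n}6.png',cv2.resize(p[y:y+h,x:x+w],None,fx=5,fy=5,interpolation=cv2.INTER_CUBIC))
E
```

```text
[ 518.2 -102.6   27.8] [-9.001e+01 -2.000e-02  1.000e-02] offset from W [0.9 0.9] 14.025
```

View pics/scene6.png

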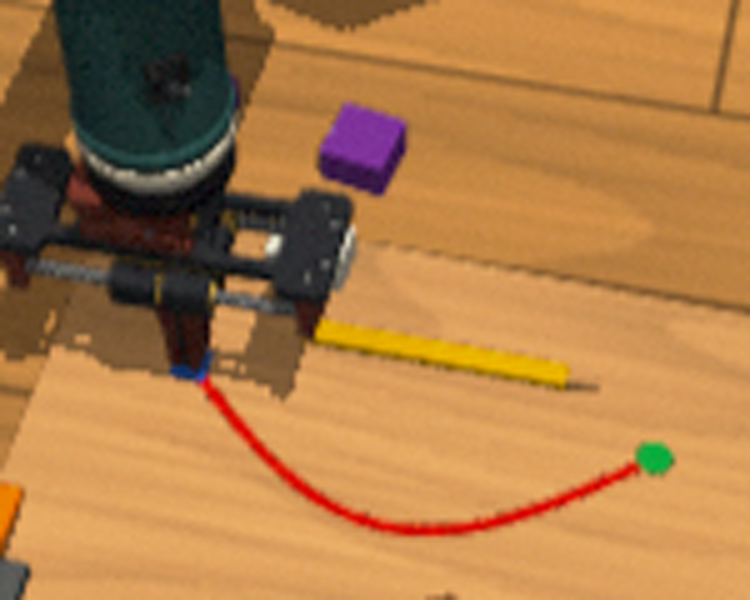

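The tips are over the blue square (crop 190,370). A 1 mm nudge to its centre, then straight up and a last look.

Call:
servo_tool --pt "0 -0.1 0 -0.1 0 0 0" --pt "0 0 0 0 0 0 0" --pt "0 0 -2 0 0 0 0" --pt "0 0 -4 0 0 0 0" --pt "0 0 -5 0 0 0 0" --pt "0 0 -4 0 0 0 0" --pt "0 -3 -2 0 0 0 0" --pt "0 -4 0 0 0 0 0" --pt "0 0 0 0 0 0 0" --pt "0 0 0 0 0 0 0" --pt "0 0 0 0 0 0 0"

```text
time_s: 15.45
ee_pos: [448.0, -103.8, 197.7]
orientation: [-1.571, -0.001, 0.001]
force: [0.9, 0.1, -0.5]
width: 0.4
```

```bash
python3 to.py; python3 - <<'E'
from h import *
p,d=robot.get_image('scene');cv2.imwrite('pics/end.png',p)
q,_=load('pics/scene0.npz');df=cv2.absdiff(p,q).max(2)>50
x,y,w,h=150,100,195,190
cv2.imwrite('pics/end.png',cv2.resize(p[y:y+h,x:x+w],None,fx=3,fy=3))
E
```

```text
15.45 [ 448.  -103.8  197.7] [-9.002e+01 -4.000e-02  4.000e-02] [ 0.9  0.1 -0.5] 0.3727563779706185 [-0.38  0.18  1.83 -0.    1.12 -1.95]
```

View pics/end.png

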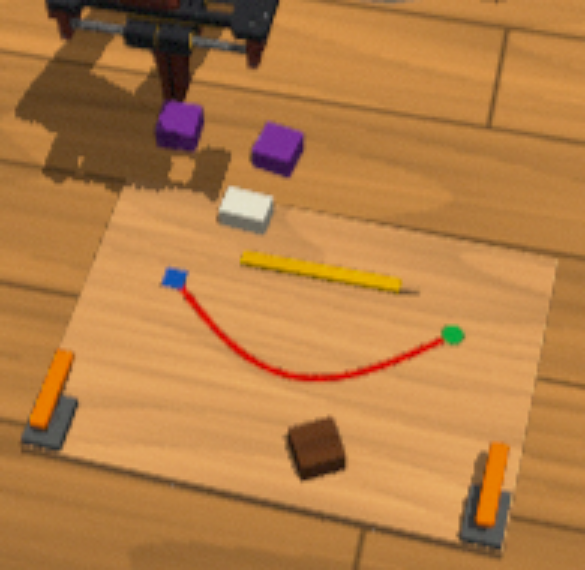

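The offcut sits flat at (316,447) in the crop, clear of the line. Everything else is in place and the arm is in free air.

```bash
python3 -c "
from station import robot
print(robot.sign_off())"
```

```text
the job is handed in; nothing more can be done
None
```

I pushed the dark-brown offcut off the red line, then made the dry pass from the green dot to the blue square. The job was handed in at about 15.5 s.

- **Offcut:** I pushed it square-on with the partly open fingertips by about 90 mm, away from the crown. It lies flat, about 44 mm clear of the line by the camera measurement.
- **Dry pass:** I kept the fingers shut and pointing down, with the TCP at z ≈ 27.7 mm, about 1 cm above the wood. At the check stops the TCP was within about 1.3 mm of the measured line; between stops it followed the planned steps unmeasured.
- **Contact:** the force readings between moves stayed near 1 N or below. The final picture shows the pencil, white block, purple cubes and clamps where they were. That picture was cropped to the panel, so I did not re-check the square, glue, screwdriver and jar; the arm was not near them during the work.
- **Disagreement:** the two cameras differed by a steady 2 mm in x, so I used the mean. That leaves about 1 mm of uncertainty in the line's position.

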